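# Try out a re-set cupboard catch with a jar in the door bin

### The job

The roller catch of the little cupboard has just been re-set and is to be tried with a load in its door. Take the gold-lidded jar from the cupboard's roof and stand it in the metal bin on the inside of the open blue door, then swing the door shut and press it over the catch until it snaps and stays home when you let go, without ramming it onto its buffer. Then pull it open again through the catch and leave it wide open, nearly square to the cupboard, with the jar still upright in the bin and the other things undisturbed.

Things in the scene. Friction and masses are not known exactly. Their poses are not given: they have to be found in the camera images.
- cabinet: bench cabinet, 110 deep (x) x 190 wide (y) x 232 mm high, light wood with a blue door, fixed to the desk. Origin: centre of its underside; its own -x axis points out of its front towards the robot, z up. It stands on two 8 mm side legs, open below; from 105 mm upwards it is the cupboard with the door. The roof is flat, 232 mm above the desk
- door (a joint): angle of the blue door, rad; open at the start. 0: parallel to the cupboard's front, 11 mm behind it. Where the re-set catch will hold it shut is not known: anywhere from -0.08 to 0.075. Grows to 1.7 open. Vertical hinge at the left edge (own +y); free edge swings towards the robot, clockwise from above; light friction, stays where left. Panel 170 wide, 10 thick, 115 to 218 mm above the desk
- catch_nose (a point): steel ball on the door's free edge, in a notch at its lower corner, 155 mm from the hinge; it rides over a sprung white roller in the cupboard. It meets the roller about 0.055 rad before the door is home; the crest is about 0.02 rad before home, and past it the push falls to nothing and the catch pulls the door home by itself. Measured at the handle, closing takes 5 to 9 N, opening 3 to 5 N
- door_handle (a point): grip point on the upright round steel bar of the door handle, 12 mm thick: on the bar's axis, 45 mm out from the door's front, 145 mm from the hinge, 207 mm above the desk. The bar's free top end is 22 mm higher, its upper stay to the door 42 mm lower, so it can be pinched here from above. Moves with the door
- door_hinge (a point): point on the door's hinge axis at the grip height of the handle (207 mm above the desk); axes of the door: -y runs along the door from hinge to free edge, x is its inward normal (into the cupboard when shut), z up
- bin_floor (a point): centre of the inner floor of the sheet metal bin on the inside of the door, 88 mm from the hinge, 170 mm above the desk; moves with the door, axes as the door's. Inside it is 107 mm along the door (y) and 55 mm across (x), between the door panel, which stands 48 mm above the bin floor, and a front wall; front and end walls stand 18 mm above the floor
- buffer (a joint): how far the sprung buffer pin in the cupboard (it moves with the setting of the catch) is pushed in by the shut door, m. It meets the door 155 mm from the hinge; 8 N per mm. 0 when the door is off it, about 0.0005 when the door is home and held by the catch alone. It must not be driven beyond 0.0026: a push of more than about 14 N at the handle is too much
- jar_mid (a point): centre, half-way up, of the small clear jar with a gold lid: 42 mm across, 46 mm tall, about 80 g, standing upright on the roof at the start
- bottle_blue: blue bottle with a white cap, 52 mm across, 133 mm tall, standing right of the cabinet, beside the tall wooden drawer chest that rises on the far right; bystander. Origin: centre of its underside
- mug_dark: black mug, 68 mm across, 80 mm tall, at the back; bystander. Origin: centre of its underside
- tape_roll: roll of yellow masking tape, 76 mm across, 18 mm high, lying on the white pad left in front of the cabinet; bystander. Origin: centre of its underside

How it is judged (in metres and radians):
On the way, in this order (a step that is already met when the one before it is completed fails the run):
1. the jar stands upright in the door's bin, let go, with the door still open beyond 0.5 rad (x of jar_mid in the frame of bin_floor between -0.015 and 0.015 m and y of jar_mid in the frame of bin_floor between -0.042 and 0.042 m and z of jar_mid in the frame of bin_floor between 0.016 and 0.029 m and angle between jar_mid's own z axis and vertical below 0.2 rad and value of joint door above 0.5 rad and contact force between the fingers and jar below 0.05 N and linear speed of jar below 0.03 m/s), for 0.2 s.
2. the door is home behind its catch, which alone holds it on the buffer (pin in by more than 0.15 mm), let go by the fingers, with the jar upright in the bin (x of jar_mid in the frame of bin_floor between -0.015 and 0.015 m and y of jar_mid in the frame of bin_floor between -0.042 and 0.042 m and z of jar_mid in the frame of bin_floor between 0.016 and 0.029 m and angle between jar_mid's own z axis and vertical below 0.2 rad and value of joint door below 0.1 rad and value of joint buffer above 0.00015 m and contact force between the fingers and cabinet below 0.05 N), for 0.2 s.
At the end, for the whole second after the job is handed in: the door stands open beyond 1.0 rad (57 degrees) and at rest, and the jar stands on the bin's floor, within 12 degrees of upright and at rest (x of jar_mid in the frame of bin_floor between -0.015 and 0.015 m and y of jar_mid in the frame of bin_floor between -0.042 and 0.042 m and z of jar_mid in the frame of bin_floor between 0.016 and 0.029 m and angle between jar_mid's own z axis and vertical below 0.2 rad and value of joint door above 1 rad and linear speed of jar below 0.02 m/s and velocity of joint door between -0.02 and 0.02 rad/s); the robot touches nothing.
It fails at once if the door is rammed: the buffer pin is driven in beyond 2.6 mm (value of joint buffer above 0.0026 m).
It fails at once if the jar is knocked over (tilted beyond 0.6 rad) or falls below the bin (angle between jar_mid's own z axis and vertical above 0.6 rad or height (world z) of jar_mid below 0.15 m).
It fails at once if the blue bottle, the black mug or the tape roll is moved more than 30 mm (distance of any of bottle_blue, mug_dark, tape_roll from where it was at the start of the episode above 0.03 m).
It also fails if it takes over 72 s, if anything falls off the work surface, if the arm or the gripper's body presses on something with over 40 N, if the wrist force passes 120 N, or if a joint passes its speed limit or range.

### The arm

A 7-joint arm with a two-finger parallel gripper is mounted at the origin on a cart in front of the work surface, level with it; the furniture and walls round the work are solid. World frame = base frame: x ahead of the robot, y to its left, z up, the work surface at z = 0. Lengths are in mm, angles in rad, forces in N, time in s.
With the tool pointing down it reaches from about 400 to 925 mm from the base axis. Payload 4.1 kg.
Tool frame: the origin (TCP) lies midway between the tips of the shut fingers; the grasp point (between the pads) lies grip_depth behind it (grip_depth is the distance from the TCP to the grasp point, in mm); z points along the fingers, y is the line along which they close (so a half turn about z gives the same grasp; the last joint's range is limited). The gripper opens to 85 mm and grips with 20 to 120 N. Pads are 22 mm wide; open, the fingers measure 114 mm over their backs; the gripper's body (76 mm by 85 mm) begins 54 mm behind the grasp point. The pads swing forward as they close: fully open they stand 13 mm farther back than shut.
Start: joints at [-1.338, 0.398, 0.045, 1.537, -0.019, 1.207, -0.051], TCP at [211.714, 614.59, 231.347] pointing down, gripper open.
Joint ranges: [-2.82, 2.82], [-0.49, 2.23], [-1.37, 1.46], [0, 2.46], [-1.36, 4.5], [0.23, 2], [-2.94, 2.94]. Speed limits (rad/s): [2.57, 2.57, 3.14, 3.14, 3.14, 3.14, 3.14].

### API

Orientations are given as a rotation vector (axis times angle).
In Python, from workcell import observe, camera, camera_model, close_job, find_in, grip_depth gives the robot as it stands.
- The arm moves only by the tool servo_tool, never from a script. Its argument "series" is one flat list of numbers, 5 for each row, row after row: the closure, from -1 (fully open) to 1 (shut), then the shift along the tool's x, y, z in m, then the turn about the tool's z in degrees. In form: [gripper, tx, ty, tz, spin, gripper, tx, ty, tz, spin, ...]. A call has 1 to 12 rows; each row is the pose to reach, as a shift and turn from the pose commanded when the call began, along the tool's axes at that moment; what a row does not reach only later rows make up. A row lasts 1/10 s, in which the tool goes at most 50 mm and 8.59 degrees, less where a joint would pass 70% of its speed; a pose out of reach is approached as far as the arm can. A call with a gripper value outside its range is refused whole. The fingers move at their own pace and stop on an object; "grip_force" is the grip in N (left out, the last holds). Time passes only in rows, so rows that repeat a pose let the fingers close. It gives the time, the measured TCP pose, the force, the opening and the grip force at its end, in the units of the state.
- observe(): the state, without advancing time (a new reading comes with each control period).
- camera(name): name is "scene" or "top" or "wrist"; returns (picture, depth): 480x640x3 uint8, red, green, blue; 480x640 float32, mm along the optical axis (not along the pixel's ray), 0 where there is no reading.
- camera_model(name): a dict with "fovy" (degrees; the focal length in pixels is half the picture's height over the tangent of half this angle, whatever the lens; pixels are square), "cx", "cy" (the principal point, pixels), "T" (4x4, takes a point from camera to world coordinates); the wrist camera has in their place "hand_eye" (4x4, takes a point from camera to tool coordinates, whose origin is the TCP and whose axes are the flange's). Camera axes: x right, y down, z forward; pixel columns grow to the right and rows downward; lengths in mm; the calibration is good to about 2 mm. A picture is of the moment at which its call begins: read the wrist's pose just before it. camera_model takes no time and is no camera call.
- close_job(): hands the job in; it is judged then, once.
Trained networks look in the newest picture that a camera, given by its name, has taken for a name from the list of things; names that differ only in an ending like _2 or _b are one class to them, and where a whole thing is asked for, a point or a joint stands for the part that bears it (a point fixed in the world has none). Each returns a list of dicts, best first, with "p" (0 to 1); they miss things now and then, are a little off and sometimes report something else, mostly with a low value. They report only what shows in the picture. A call takes as long as a camera call.
- find_in(camera, target): "location" ([x, y, z] in mm, in world coordinates, good to about 4 mm: the middle of the surface that is visible of it).
The state is a dict: "clock": time; "joints": joint angles; "qvel": joint speeds; "joint_efforts": joint torques, N m; "tool_pos": TCP position; "tcp_rot": TCP orientation; "contact_force": force on the tool from outside, world axes, zero at the start; "moment": the same for the moment, N m; "finger_gap": finger opening in mm; "grip_force": force on a finger pad.
Only numpy, scipy, OpenCV 4.12 (cv2) and the standard library are available. Lean on these libraries where they do the work, as an engineer would, in place of code of your own. Each camera call takes 0.05 s, during which the arm holds its last target. There are 200 camera calls.

## Working session

There is one attempt and no reset: what is moved stays moved. The work goes in short steps, Python scripts to look and compute and a tool call to move; the robot and the scene stay as the last step left them, time stands still between calls to the robot, and variables do not carry over. Pictures are saved under pics/ and viewed, at most 10 in all, crops included, and the job is handed in when it is done.

Besides the shell and the picture viewer there is one more tool, called after "Request:" as a command line: name --argument value ..., lists and objects as JSON in quotes. servo_tool: Moves the arm, as the interface text tells. Its arguments: {"type":"object","properties":{"series":{"type":"array","items":{"type":"number"}},"grip_force":{"type":"number"}},"required":["series"]}

```bash
ls; mkdir -p pics; python3 - <<'E'
from workcell import *
import cv2,numpy as np
s=observe();print(s,grip_depth if not callable(grip_depth) else grip_depth())
for c in ["scene","top"]:
    im,d=camera(c);cv2.imwrite(f"pics/{c}0.png",im[:,:,::-1]);m=camera_model(c);print(c,m)
    for t in ["cabinet","door","door_handle","door_hinge","bin_floor","jar_mid","bottle_blue","mug_dark","tape_roll","catch_nose"]:
        try:
            r=find_in(c,t);print(t,[(np.round(q["location"]).tolist(),round(q["p"],2)) for q in r[:2]])
        except Exception as e: print(t,e)
E
```

```text
pics
{'clock': 0.0, 'joints': array([-1.3380159 ,  0.3991932 ,  0.04503566,  1.53790055, -0.01870174,
        1.20689196, -0.05072232]), 'qvel': array([ 1.38508666e-03, -3.58293634e-04, -1.99195841e-03,  1.50889062e-03,
       -6.42507964e-04, -8.12251143e-05, -1.21760260e-04]), 'joint_efforts': array([-1.71100673e-04, -4.75107801e+01,  1.36452701e+00, -2.54220843e+01,
        1.15617292e-02,  9.44803411e-03, -4.07891577e-06]), 'tool_pos': array([211.49386259, 613.95033679, 230.25358337]), 'tcp_rot': array([-5.18605619e-01, -3.09829659e+00,  3.08210454e-03]), 'contact_force': array([-0.69245353, -0.13232761,  0.21363378]), 'moment': array([ 0.02745506, -0.0382425 ,  0.02069605]), 'grip_force': 0.0, 'finger_gap': 85.29327618192018} 18.700000000000003
scene {'fovy': 55.04950601224333, 'cx': 335.04460201622595, 'cy': 241.49313353655123, 'T': array([[-7.53929245e-01, -4.72792304e-01,  4.56133895e-01,
         2.22728547e+02],
       [-6.56902505e-01,  5.33708309e-01, -5.32573507e-01,
         3.98035438e+02],
       [ 8.35420545e-03, -7.01158240e-01, -7.12956751e-01,
         7.70361166e
[... 702 characters left out ...]
239472e-01,  1.53052540e-02,
        -4.50587154e+01],
       [ 5.74946107e-03, -2.06456416e-01, -9.78438906e-01,
         1.02801077e+03],
       [ 0.00000000e+00,  0.00000000e+00,  0.00000000e+00,
         1.00000000e+00]])}
cabinet [([631.0, -44.0, 234.0], 0.81)]
door [([534.0, -30.0, 171.0], 0.76)]
door_handle [([536.0, -33.0, 169.0], 0.75)]
door_hinge [([540.0, -28.0, 166.0], 0.89)]
bin_floor [([537.0, -27.0, 167.0], 0.89)]
jar_mid [([659.0, -109.0, 274.0], 0.95), ([474.0, 64.0, 36.0], 0.71)]
bottle_blue [([739.0, -246.0, 94.0], 0.97), ([536.0, -24.0, 172.0], 0.48)]
mug_dark [([682.0, 148.0, 55.0], 0.78)]
tape_roll [([473.0, 65.0, 35.0], 0.65)]
catch_nose [([537.0, -24.0, 170.0], 0.63)]
```

View pics/scene0.png

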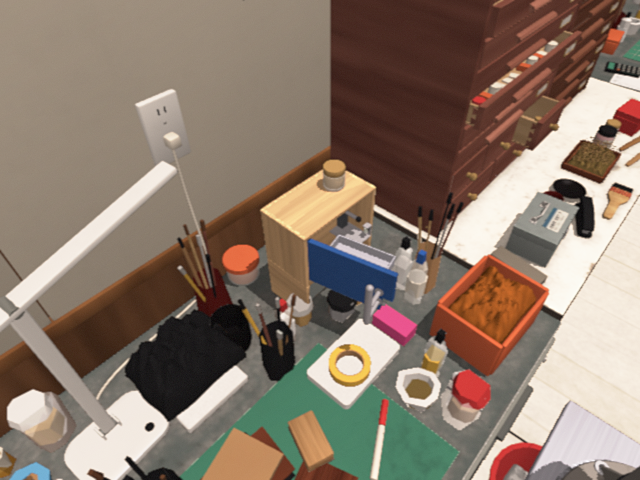

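View pics/top0.png

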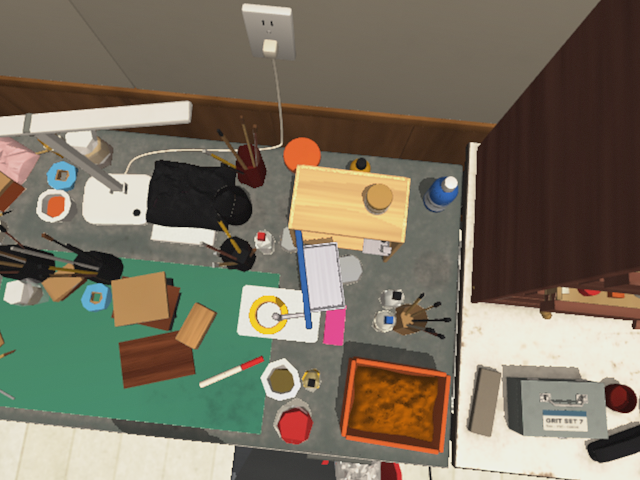

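The scene shows the cupboard with the jar on its roof at (334,172), and the blue door open with the bin on its right side. In the top view the jar is at (378,197), the door edge runs (298,232)–(309,326), the bin is around (323,275), and the handle bar sits near (278,317), above the tape roll.

```bash
cat > h.py <<'E'
import numpy as np,cv2
from workcell import *
from scipy.spatial.transform import Rotation as R
def cloud(c):
    s=observe();im,d=camera(c);m=camera_model(c)
    f=240/np.tan(np.radians(m["fovy"]/2));v,u=np.mgrid[:480,:640]
    cx,cy=m.get("cx",320),m.get("cy",240)
    P=np.stack([(u-cx)/f*d,(v-cy)/f*d,d,np.ones_like(d)],-1)
    if "T" in m: T=m["T"]
    else:
        T=np.eye(4);T[:3,:3]=R.from_rotvec(s["tcp_rot"]).as_matrix();T[:3,3]=s["tool_pos"];T=T@m["hand_eye"]
    P=(P@T.T)[...,:3];P[d==0]=np.nan
    return im,P
def blue(im):
    h=cv2.cvtColor(im,cv2.COLOR_RGB2HSV);return (abs(h[...,0].astype(int)-110)<14)&(h[...,1]>150)&(h[...,2]>60)
E
python3 - <<'E'
from h import *
for c in ["top","scene"]:
    im,P=cloud(c);x,y,z=np.moveaxis(P,-1,0)
    near=(x>400)&(x<760)&(y>-230)&(y<120)
    roof=near&(abs(z-232)<6)&(x>540)
    lab=cv2.connectedComponentsWithStats(roof.astype(np.uint8));i=1+np.argmax(lab[2][1:,4]);roof=lab[1]==i
    r=cv2.minAreaRect(P[roof][:,:2].astype(np.float32));print(c,"roof",r,cv2.boxPoints(r).round(),np.median(z[roof]))
    jar=near&(z>262)&(z<300)&(x>600);q=P[jar];top=q[q[:,2]>np.percentile(q[:,2],80)-4]
    print("jar",len(q),cv2.minEnclosingCircle(top[:,:2].astype(np.float32)),np.percentile(q[:,2],[50,95]))
    b=near&blue(im);q=P[b];print("blue",len(q),np.percentile(q,[2,50,98],axis=0).round())
    e=q[q[:,2]>211];print("edge",len(e),cv2.fitLine(e[:,:2].astype(np.float32),cv2.DIST_HUBER,0,.01,.01).ravel(),e[e[:,0].argmin()],e[e[:,0].argmax()])
    hd=near&(z>195)&(z<240)&(x<530)&~b
    q=P[hd];print("handle?",len(q));print(q[::max(1,len(q)//12)].round())
E
```

```text
top roof ((662.8605346679688, -70.584228515625), (190.08969116210938, 111.34056854248047), 88.74374389648438) [[ 605. -164.]
 [ 716. -167.]
 [ 721.   23.]
 [ 609.   26.]] 232.228573060643
jar 599 ((665.7719116210938, -113.68750762939453), 20.452425003051758) [277.43487444 279.67485129]
blue 581 [[ 458. -165.  138.]
 [ 523.  -11.  218.]
 [ 606.    9.  221.]]
edge 516 [ 9.7567266e-01  2.1923250e-01  5.3121912e+02 -9.1270981e+00] [455.04459057 -23.50233794 212.933535  ] [609.33254956   8.07868751 214.85071297]
handle? 172
[[ 529.   -4.  216.]
 [ 507.  -10.  219.]
 [ 525. -203.  198.]
 [ 491.  -23.  197.]
 [ 473.   30.  227.]
 [ 476.  -17.  217.]
 [ 468.   29.  231.]
 [ 468.   23.  206.]
 [ 469.  -17.  213.]
 [ 476. -214.  218.]
 [ 473. -212.  206.]
 [ 471. -216.  224.]
 [ 468. -218.  230.]]
scene roof ((662.1483764648438, -70.45832824707031), (192.2093963623047, 112.70663452148438), 88.87593841552734) [[ 604. -165.]
 [ 717. -168.]
 [ 720.   25.]
 [ 608.   27.]] 231.108289981795
jar 386 ((665.2982177734375, -113.34674835205078), 21.357646942138672) [275.907371  277.9100452]
blue 3020 [[ 459. -156.  121.]
 [ 539.   -2.  182.]
 [ 608.   14.  218.]]
edge 510 [ 9.7649866e-01  2.1552335e-01  5.3049701e+02 -4.9970326e+00] [455.75765481 -20.09822694 215.26422025] [612.13894171  13.55581137 216.30962015]
handle? 306
[[ 473. -220.  230.]
 [ 527. -201.  199.]
 [ 469. -219.  214.]
 [ 472. -214.  203.]
 [ 521.  -14.  217.]
 [ 490.  -21.  217.]
 [ 459.  -30.  217.]
 [ 455.  -21.  198.]
 [ 466.   32.  228.]
 [ 464.   31.  222.]
 [ 463.   29.  212.]
 [ 472.   33.  199.]
 [ 466.   33.  197.]]
```

```bash
python3 - <<'E'
from h import *
Q=[]
for c in ["top","scene"]:
    im,P=cloud(c);Q.append(P[np.isfinite(P[...,0])])
    x,y,z=np.moveaxis(P,-1,0)
    h=np.array([619,13]);al=np.array([-.976,-.217]);n=np.array([.217,-.976])
    rel=np.stack([x,y],-1)-h;a=rel@al;b=rel@n
    for lo,hi in [(183,195),(164,176),(213,222)]:
        w=(a>20)&(a<165)&(b>-12)&(b<90)&(z>lo)&(z<hi)
        print(c,lo,w.sum(),"a",np.percentile(a[w],[1,10,50,90,99]).round(),"b",np.percentile(b[w],[1,5,25,50,75,95,99]).round(1),"z",np.median(z[w]).round(1))
    w=(b<-35)&(b>-70)&(a>120)&(a<165)&(z>190)&(z<240);print("handle a,b",np.median(a[w]),np.median(b[w]),np.percentile(b[w],[5,95]),np.percentile(a[w],[5,95]),z[w].max())
Q=np.vstack(Q)
gx=np.arange(100,800,50);gy=np.arange(-300,750,50)
print("y\\x",gx)
for Y in gy[::-1]:
    print(Y,[int(np.percentile(Q[(abs(Q[:,0]-X-25)<25)&(abs(Q[:,1]-Y-25)<25)][:,2],99)) if ((abs(Q[:,0]-X-25)<25)&(abs(Q[:,1]-Y-25)<25)).sum()>3 else -1 for X in gx])
E
```

```text
top 183 226 a [ 30.  31.  86. 141. 141.] b [ 6.7  7.8 29.2 56.4 63.2 64.3 64.5] z 187.8
top 164 2093 a [ 32.  42.  86. 129. 141.] b [-4.6  8.8 20.1 34.2 48.4 59.7 62. ] z 170.2
top 213 559 a [ 21.  36.  94. 151. 164.] b [-3.2 -2.8 -0.8  1.8  4.3  6.3  6.6] z 218.0
handle a,b 143.2678488013006 -46.96162517543035 [-52.20230723 -42.54252798] [137.89501444 148.2297197 ] 231.26518754279186
scene 183 575 a [ 22.  33.  92. 145. 163.] b [-4.5 -4.2 -3.2 -2.4 59.9 63.8 65.3] z 187.3
scene 164 889 a [ 25.  39.  89. 141. 161.] b [-8.2 -4.2 -2.8 50.2 59.2 63.2 64.1] z 169.7
scene 213 497 a [ 22.  37.  96. 151. 163.] b [-4.3 -3.5 -2.3 -0.4  2.6  5.6  7.1] z 216.9
handle a,b 144.90692775409548 -52.35579648687579 [-54.41632762 -46.8005193 ] [139.12722628 148.92264978] 230.35388818248452
y\x [100 150 200 250 300 350 400 450 500 550 600 650 700 750]
700 [-1, -1, -1, -1, -1, -1, -1, -1, -1, -1, -1, -1, -1, -1]
650 [-1, -1, -1, -1, -1, -1, -1, -1, -1, -1, -1, -1, 31, 30]
600 [-1, -1, -1, -1, -1, -1, 3, 7, -1, 18, 30, 63, 37, 29]
550 [-1, -1, 3, 8, 9, 9, 8, 99, 94, 97, 4, 5, 19, 72]
500 [-1, -1, 4, 8, 7,
[... 357 characters left out ...]
2, 26, 34, 35, 34, 15, 76, 385, 395, 61]
150 [-1, -1, 4, 7, 17, 29, 34, 34, 165, 223, 178, 104, 403, 232]
100 [-203, -1, 3, 6, 15, 17, 22, 23, 161, 225, 139, 80, 221, 220]
50 [-208, -1, 4, 6, 43, 46, 39, 40, 41, 163, 117, 4, 4, 59]
0 [1, -1, 3, 88, 85, 48, 39, 228, 204, 219, 234, 234, 234, 60]
-50 [13, -2, 3, 90, 90, 134, 23, 219, 219, 219, 234, 235, 235, 59]
-100 [2, -4, 3, 99, 97, 74, 37, 188, 189, 189, 235, 278, 234, 106]
-150 [2, -3, 3, 102, 119, 114, 102, 105, 4, 41, 277, 279, 235, 83]
-200 [1, -159, 3, 103, 122, 118, 102, 140, 139, 4, 234, 235, 234, 4]
-250 [-463, -422, 3, 105, 123, 116, 102, 230, 199, 4, 4, 4, 132, 128]
-300 [-421, -423, 3, 102, 102, 103, 101, 4, 4, 4, 3, 4, 136, 135]
```

```bash
cat >> h.py <<'E'
def plan(*tg):
    """world targets (x,y,z) + world angle of tool y (deg, None keep) -> tool-frame shift (m), spin"""
    s=observe();M=R.from_rotvec(s["tcp_rot"]).as_matrix()
    a0=np.degrees(np.arctan2(M[1,1],M[0,1]));print("now",s["clock"],s["tool_pos"].round(1),"yang",a0.round(1),"tilt",np.degrees(np.arccos(-M[2,2])).round(2),"F",s["contact_force"].round(1),"gap",round(s["finger_gap"],1),"q",s["joints"].round(2))
    for x,y,z,a in tg:
        d=M.T@(np.array([x,y,z])-s["tool_pos"])/1000
        sp=0 if a is None else -((a-a0+90)%180-90)
        print((x,y,z),d.round(4),round(sp,1))
E
python3 -c "
from h import *
plan((320,510,320,12.5),(420,400,330,12.5),(500,220,330,12.5),(540,60,330,12.5),(645,-113,340,12.5),(665.5,-113.5,330,12.5))"
```

```text
now 1.3 [211.7 614.6 231.3] yang 71.0 tilt 0.01 F [ 1.1  0.  -0.6] gap 85.3 q [-1.34  0.4   0.05  1.54 -0.02  1.21 -0.05]
(320, 510, 320) [-0.1364 -0.0636 -0.0887] 58.5
(420, 400, 330) [-0.2668 -0.135  -0.0987] 58.5
(500, 220, 330) [-0.4011 -0.2792 -0.0987] 58.5
(540, 60, 330) [-0.491  -0.4174 -0.0987] 58.5
(645, -113, 340) [-0.6466 -0.5468 -0.1087] 58.5
(665.5, -113.5, 330) [-0.6662 -0.5406 -0.0987] 58.5
```

Request:
servo_tool --series '[-1, -0.02, -0.01, -0.045, 0, -1, -0.05, -0.025, -0.08, 0, -1, -0.09, -0.045, -0.098, 0, -1, -0.134, -0.066, -0.098, 8, -1, -0.178, -0.088, -0.098, 16, -1, -0.222, -0.112, -0.098, 24, -1, -0.262, -0.137, -0.098, 32, -1, -0.297, -0.17, -0.098, 40, -1, -0.332, -0.205, -0.098, 48, -1, -0.367, -0.24, -0.098, 56, -1, -0.401, -0.276, -0.098, 58.5, -1, -0.401, -0.276, -0.098, 58.5]'

```text
clock: 2.5
tool_pos: [504.4, 213.6, 330.2]
tcp_rot: [1.982, 2.432, -0.001]
contact_force: [0.2, -0.8, 0.4]
finger_gap: 85.4
grip_force: 0.0
```

```bash
python3 -c "
from h import *
plan((540,60,330,12.5),(610,-80,330,12.5))"
```

```text
now 2.5 [504.4 213.6 330.2] yang 11.7 tilt 0.26 F [ 0.2 -0.8  0.4] gap 85.4 q [-0.87  0.16  0.45  1.65 -0.07  1.34 -0.21]
(540, 60, 330) [-0.1576  0.0038  0.0008] -0.8
(610, -80, 330) [-0.3089  0.0441  0.0015] -0.8
```

Request:
servo_tool --series '[-1, -0.045, 0.001, 0, 0, -1, -0.09, 0.002, 0, 0, -1, -0.135, 0.004, 0, 0, -1, -0.177, 0.012, 0, 0, -1, -0.22, 0.022, 0, 0, -1, -0.265, 0.032, 0, 0, -1, -0.309, 0.044, 0, 0, -1, -0.309, 0.044, 0, 0, -1, -0.309, 0.044, 0, 0]'

```text
clock: 3.4
tool_pos: [610.8, -70.2, 329.0]
tcp_rot: [-1.969, -2.447, 0.001]
contact_force: [-0.2, 1.1, -0.4]
finger_gap: 85.2
grip_force: 0.0
```

```bash
python3 - <<'E'
from h import *
im,P=cloud("wrist");cv2.imwrite("pics/w1.png",im[:,:,::-1])
x,y,z=np.moveaxis(P,-1,0)
w=(z>270)&(z<285)&(x>625)&(x<710)&(y<-75)&(y>-150);q=P[w]
print(w.sum());print(cv2.minEnclosingCircle(q[:,:2].astype(np.float32)) if w.sum()>10 else 0,np.median(q[:,2]))
print(find_in("wrist","jar_mid")[:2])
plan((665.5,-113.5,300,12.5),(665.5,-113.5,248,12.5))
E
```

```text
4362
((664.7416381835938, -112.74687957763672), 20.63426971435547) 276.5105181219615
[{'location': [663.8, -104.0, 280.1], 'p': 0.82}]
now 3.5 [610.7 -67.5 329.1] yang 12.6 tilt 0.08 F [-0.6  1.  -0.8] gap 85.4 q [-0.43  0.33  0.62  1.5  -0.19  1.38  0.43]
(665.5, -113.5, 300) [-0.0569  0.0434  0.029 ] 0.1
(665.5, -113.5, 248) [-0.057   0.0435  0.081 ] 0.1
```

Request:
servo_tool --series '[-1, -0.03, 0.022, 0.01, 0, -1, -0.057, 0.043, 0.02, 0, -1, -0.057, 0.043, 0.02, 0, -1, -0.057, 0.043, 0.02, 0, -1, -0.057, 0.043, 0.02, 0, -1, -0.057, 0.043, 0.02, 0]'

```text
clock: 4.1
tool_pos: [664.9, -113.8, 310.3]
tcp_rot: [1.964, 2.452, 0.003]
contact_force: [-0.1, -0.0, -0.6]
finger_gap: 85.3
grip_force: 0.0
```

```bash
python3 - <<'E'
from h import *
plan((665,-113,248,12.5))
E
```

```text
now 4.1 [ 664.9 -113.8  310.3] yang 12.6 tilt 0.1 F [-0.1 -0.  -0.6] gap 85.3 q [-0.3   0.46  0.62  1.37 -0.27  1.39  0.53]
(665, -113, 248) [0.0007 0.0002 0.0623] 0.1
```

Request:
servo_tool --series '[-1, 0.001, 0, 0.03, 0, -1, 0.001, 0, 0.055, 0, -1, 0.001, 0, 0.062, 0, -1, 0.001, 0, 0.062, 0, 0, 0.001, 0, 0.062, 0, 0.4, 0.001, 0, 0.062, 0, 0.4, 0.001, 0, 0.062, 0, 0.4, 0.001, 0, 0.062, 0, 0.4, 0.001, 0, 0.062, 0]' --grip_force 25

```text
clock: 5.0
tool_pos: [665.6, -114.7, 248.8]
tcp_rot: [1.965, 2.448, 0.002]
contact_force: [-1.0, -1.4, 6.4]
finger_gap: 40.4
grip_force: 25.7
```

Request:
servo_tool --series '[0.4, 0, 0, -0.01, 0, 0.4, 0, 0, -0.03, 0, 0.4, 0, 0, -0.05, 0, 0.4, 0, 0, -0.05, 0, 0.4, 0, 0, -0.05, 0]'

```text
clock: 5.5
tool_pos: [664.7, -114.5, 297.0]
tcp_rot: [-1.966, -2.45, -0.0]
contact_force: [0.3, -0.4, -0.7]
finger_gap: 40.5
grip_force: 25.5
```

```bash
python3 - <<'E'
from h import *
plan((542.5,-39.4,300,12.5),(542.5,-39.4,240,12.5),(542.5,-39.4,187.5,12.5))
E
```

```text
now 5.5 [ 664.7 -114.5  297. ] yang 12.5 tilt 0.02 F [ 0.3 -0.4 -0.7] gap 40.5 q [-0.3   0.47  0.62  1.39 -0.27  1.37  0.53]
(542.5, -39.4, 300) [ 0.0998 -0.103  -0.003 ] -0.0
(542.5, -39.4, 240) [ 0.0997 -0.103   0.057 ] -0.0
(542.5, -39.4, 187.5) [ 0.0997 -0.103   0.1095] -0.0
```

Request:
servo_tool --series '[0.4, 0.02, -0.02, -0.003, 0, 0.4, 0.045, -0.046, -0.003, 0, 0.4, 0.07, -0.072, -0.003, 0, 0.4, 0.09, -0.093, -0.003, 0, 0.4, 0.1, -0.103, -0.003, 0, 0.4, 0.1, -0.103, -0.003, 0, 0.4, 0.1, -0.103, -0.003, 0, 0.4, 0.1, -0.103, -0.003, 0]'

```text
clock: 6.3
tool_pos: [543.5, -40.1, 300.1]
tcp_rot: [1.967, 2.448, -0.001]
contact_force: [0.3, 0.9, -1.2]
finger_gap: 40.5
grip_force: 25.6
```

```bash
python3 - <<'E'
from h import *
im,P=cloud("wrist");cv2.imwrite("pics/w2.png",im[:,:,::-1])
x,y,z=np.moveaxis(P,-1,0)
h=np.array([619,13]);al=np.array([-.976,-.217]);n=np.array([.217,-.976])
rel=np.stack([x,y],-1)-h;a=rel@al;b=rel@n
for lo,hi in [(183,195),(164,176),(213,222)]:
    w=(a>20)&(a<165)&(b>-12)&(b<90)&(z>lo)&(z<hi)
    if w.sum()>20: print(lo,w.sum(),"a",np.percentile(a[w],[1,10,50,90,99]).round(),"b",np.percentile(b[w],[1,5,25,50,75,95,99]).round(1),"z",np.median(z[w]).round(1))
e=blue(im)&(z>211)&(z<225);print(e.sum(),cv2.fitLine(P[e][:,:2].astype(np.float32),cv2.DIST_HUBER,0,.01,.01).ravel())
plan((542.5,-39.4,240,12.5),(542.5,-39.4,187.5,12.5))
E
```

```text
183 2082 a [ 23.  32.  88. 142. 162.] b [-4.4 -4.3 -4.  24.6 60.2 62.7 63.4] z 187.0
164 11828 a [ 33.  42.  88. 133. 146.] b [-6.1 -4.1 24.8 36.9 49.4 60.2 61.6] z 169.3
213 5270 a [ 21.  35.  92. 151. 164.] b [-4.2 -3.9 -2.2  0.4  3.   5.2  5.8] z 217.1
5884 [ 9.7511703e-01  2.2169065e-01  5.3333246e+02 -6.0902596e+00]
now 6.35 [543.5 -40.1 300.1] yang 12.4 tilt 0.07 F [-0.3 -0.8 -0.8] gap 40.3 q [-0.54  0.19  0.63  1.71 -0.12  1.28  0.33]
(542.5, -39.4, 240) [ 0.001  -0.0008  0.0601] -0.1
(542.5, -39.4, 187.5) [ 0.001  -0.0008  0.1126] -0.1
```

View pics/w2.png

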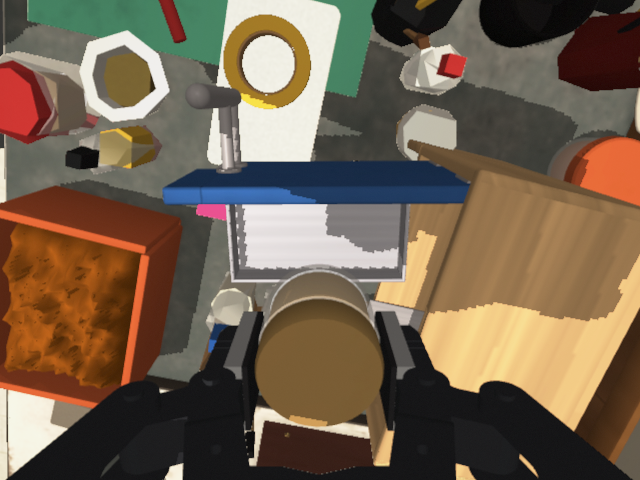

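Wrist view: the jar is held at (320,370) and the bin (230–408, 205–280) is aligned with the fingers. Target confirmed.

Request:
servo_tool --series '[0.4, 0.001, 0, 0.03, 0, 0.4, 0.001, 0, 0.06, 0, 0.4, 0.001, 0, 0.08, 0, 0.4, 0.001, 0, 0.095, 0, 0.4, 0.001, 0, 0.105, 0, 0.4, 0.001, 0, 0.11, 0, 0.4, 0.001, 0, 0.112, 0, 0.4, 0.001, 0, 0.112, 0, 0.4, 0.001, 0, 0.112, 0]'

```text
clock: 7.25
tool_pos: [543.1, -38.2, 189.0]
tcp_rot: [1.966, 2.449, 0.002]
contact_force: [0.6, -0.3, -0.7]
finger_gap: 40.5
grip_force: 25.5
```

Request:
servo_tool --series '[0.4, 0, 0, 0.001, 0, 0.4, 0, 0, 0.002, 0, 0.4, 0, 0, 0.002, 0, 0.4, 0, 0, 0.002, 0]'

```text
clock: 7.65
tool_pos: [542.8, -38.1, 186.8]
tcp_rot: [1.966, 2.45, 0.001]
contact_force: [0.1, 0.3, 2.5]
finger_gap: 40.5
grip_force: 25.8
```

Request:
servo_tool --series '[-0.1, 0, 0, 0, 0, -0.25, 0, 0, 0, 0, -0.35, 0, 0, 0, 0, -0.35, 0, 0, 0, 0, -0.35, 0, 0, -0.01, 0, -0.35, 0, 0, -0.04, 0, -0.35, 0, 0, -0.08, 0, -0.35, 0, 0, -0.12, 0, -0.35, 0, 0, -0.12, 0, -0.35, 0, 0, -0.12, 0]'

```text
clock: 8.65
tool_pos: [543.0, -38.3, 307.8]
tcp_rot: [1.966, 2.449, 0.004]
contact_force: [-0.2, -0.0, -0.6]
finger_gap: 57.8
grip_force: 0.0
```

```bash
python3 - <<'E'
from h import *
im,P=cloud("wrist");cv2.imwrite("pics/w3.png",im[:,:,::-1])
im,P=cloud("top");x,y,z=np.moveaxis(P,-1,0)
h=np.array([619,13]);al=np.array([-.976,-.217]);n=np.array([.217,-.976])
def st(P,im,nm):
    x,y,z=np.moveaxis(P,-1,0);rel=np.stack([x,y],-1)-h;a=rel@al;b=rel@n
    w=(b<-35)&(b>-70)&(a>120)&(a<165)&(z>195)&(z<240);print(nm,"handle",w.sum(),np.nanmedian(x[w]),np.nanmedian(y[w]),"ab",np.percentile(a[w],[5,95]),np.percentile(b[w],[5,95]),z[w].max())
    w=(b>5)&(b<65)&(a>30)&(a<145)&(z>205)&(z<225)&~blue(im)
    print("jar",w.sum(),np.median(a[w]),np.median(b[w]),np.median(z[w]))
st(P,im,"top");im,P=cloud("wrist");st(P,im,"wrist")
plan((467.7,30.3,300,-77.5),(467.7,30.3,188,-77.5))
E
```

```text
return np.nanmean(a, axis, out=out, keepdims=keepdims)
Traceback (most recent call last):
IndexError: index -1 is out of bounds for axis 0 with size 0
```

View pics/w3.png

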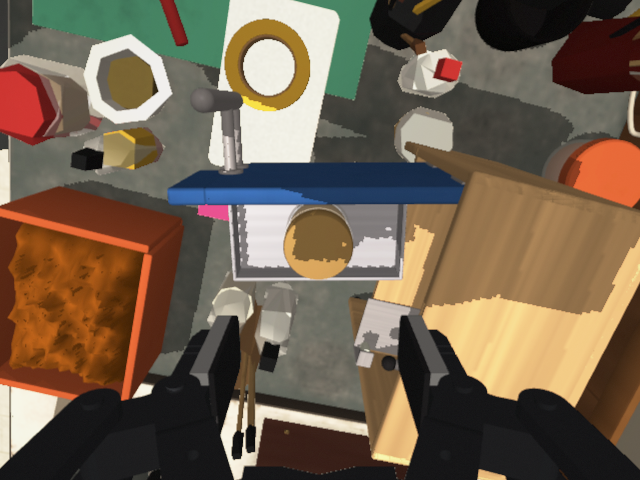

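```bash
python3 - <<'E'
from h import *
h=np.array([619,13]);al=np.array([-.976,-.217]);n=np.array([.217,-.976])
im,P=cloud("wrist")
x,y,z=np.moveaxis(P,-1,0);rel=np.stack([x,y],-1)-h;a=rel@al;b=rel@n
w=(b<-30)&(b>-75)&(a>120)&(a<170)&(z>195)&(z<240);print("handle",w.sum(),"ab",np.percentile(a[w],[5,95]),np.percentile(b[w],[5,95]),z[w].max())
w=(b<-30)&(b>-75)&(a>120)&(a<170)&(z>226)&(z<240);print("handle top",w.sum(),np.median(P[w],axis=0),"ab",np.percentile(a[w],[5,95]),np.percentile(b[w],[5,95]))
w=(b>5)&(b<65)&(a>30)&(a<145)&(z>210)&(z<222)&~blue(im)
print("jar",w.sum(),cv2.minEnclosingCircle(np.stack([a[w],b[w]],-1).astype(np.float32)),np.median(z[w]))
plan((467.7,30.3,300,-77.5),(467.7,30.3,188,-77.5))
E
```

```text
handle 738 ab [137.74333888 147.11961376] [-53.78444268 -43.99364876] 229.94796680995293
handle top 305 [468.64671253  29.57808591 227.31321093] ab [139.48179017 147.00048027] [-52.40135902 -44.55289597]
jar 3806 ((106.3228530883789, 23.870134353637695), 42.198707580566406) 214.66733124138722
now 8.8 [541.6 -38.  305.1] yang 12.5 tilt 0.13 F [ 0.5 -0.2 -0.4] gap 57.6 q [-0.55  0.19  0.63  1.7  -0.11  1.3   0.32]
(467.7, 30.3, 300) [ 0.0827 -0.0574  0.0053] 90.0
(467.7, 30.3, 188) [ 0.0826 -0.0571  0.1173] 90.0
```

Request:
servo_tool --series '[-0.2, 0.02, -0.014, 0.002, 8.5, 0.06, 0.041, -0.028, 0.004, 17, 0.06, 0.062, -0.042, 0.004, 25.5, 0.06, 0.082, -0.057, 0.004, 34, 0.06, 0.082, -0.057, 0.004, 42.5, 0.06, 0.082, -0.057, 0.004, 51, 0.06, 0.082, -0.057, 0.004, 59.5, 0.06, 0.082, -0.057, 0.004, 68, 0.06, 0.082, -0.057, 0.004, 76.5, 0.06, 0.082, -0.057, 0.004, 85, 0.06, 0.082, -0.057, 0.004, 90, 0.06, 0.082, -0.057, 0.004, 90]'

```text
clock: 10.0
tool_pos: [468.3, 29.5, 301.2]
tcp_rot: [3.122, 0.342, -0.004]
contact_force: [0.0, -0.2, 0.0]
finger_gap: 39.9
grip_force: 0.0
```

```bash
python3 - <<'E'
from h import *
im,P=cloud("wrist");cv2.imwrite("pics/w4.png",im[:,:,::-1])
plan((468.2,30,240,-77.5),(468.2,30,188,-77.5))
E
```

```text
now 10.05 [468.5  29.5 301.3] yang -77.4 tilt 0.12 F [ 1.  -0.7  0.5] gap 39.9 q [-0.76  0.01  0.62  1.86 -0.01  1.27 -1.49]
(468.2, 30, 240) [-0.     -0.0006  0.0613] 0.1
(468.2, 30, 188) [ 1.000e-04 -6.000e-04  1.133e-01] 0.1
```

View pics/w4.png

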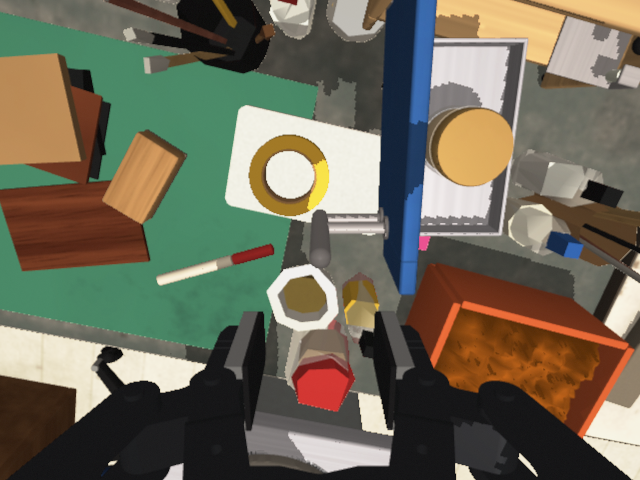

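The bar top is at (320,240), on the finger midline, with the door edge at column ~400 clear of the right finger. Going down and pinching.

Request:
servo_tool --series '[0.06, 0, 0, 0.03, 0, 0.06, 0, 0, 0.06, 0, 0.06, 0, 0, 0.085, 0, 0.06, 0, 0, 0.105, 0, 0.06, 0, 0, 0.112, 0, 0.06, 0, 0, 0.112, 0, 0.06, 0, 0, 0.112, 0]' --grip_force 20

```text
clock: 10.75
tool_pos: [469.7, 29.6, 191.0]
tcp_rot: [-3.123, -0.343, -0.002]
contact_force: [0.2, 1.1, -0.5]
finger_gap: 40.4
grip_force: 0.0
```

Request:
servo_tool --series '[0.3, 0, 0, 0, 0, 0.5, 0, 0, 0, 0, 0.65, 0, 0, 0, 0, 0.8, 0, 0, 0, 0, 0.8, 0, 0, 0, 0, 0.8, 0, 0, 0, 0]'

```text
clock: 11.35
tool_pos: [469.5, 29.6, 190.8]
tcp_rot: [-3.123, -0.342, -0.001]
contact_force: [-0.8, 0.6, 4.2]
finger_gap: 11.0
grip_force: 20.1
```

```bash
cat >> h.py <<'E'
H=np.array([619.,13.]);YAW=-.021
def arc(ths,z0=None):
    "tool shifts/spins from now for door angles, handle (144,-49.7)"
    s=observe();M=R.from_rotvec(s["tcp_rot"]).as_matrix();p=s["tool_pos"]
    r=p[:2]-H;rad=np.hypot(*r);ph=np.arctan2(r[1],r[0]);off=np.arctan2(-144,-49.7)
    th0=((off+YAW-ph)+np.pi)%(2*np.pi)-np.pi
    print("clock",s["clock"],"pos",p.round(1),"rad",rad.round(1),"theta",th0.round(4),"F",s["contact_force"].round(1),"M",s["moment"].round(2),"gap",round(s["finger_gap"],1),"yang",np.degrees(np.arctan2(M[1,1],M[0,1])).round(1),"q7",s["joints"][6].round(2))
    for t in ths:
        a=ph-(t-th0);q=H+rad*np.array([np.cos(a),np.sin(a)])
        d=M.T@np.r_[q-p[:2],0]/1000
        print(t,d.round(4)[:2].tolist(),round(np.degrees(t-th0),1))
E
python3 -c "
from h import *
arc([1.3,1.25,1.2,1.15,1.1,1.05,1.0,.95,.9,.85,.8])"
```

```text
clock 11.35 pos [469.5  29.6 190.8] rad 150.4 theta 1.3282 F [-0.8  0.6  4.2] M [0.03 0.15 0.04] gap 11.0 yang -77.5 q7 -1.41
1.3 [-0.0013, 0.004] -1.6
1.25 [-0.0034, 0.0113] -4.5
1.2 [-0.005, 0.0186] -7.3
1.15 [-0.0064, 0.026] -10.2
1.1 [-0.0073, 0.0335] -13.1
1.05 [-0.0079, 0.041] -15.9
1.0 [-0.0081, 0.0485] -18.8
0.95 [-0.0079, 0.056] -21.7
0.9 [-0.0073, 0.0635] -24.5
0.85 [-0.0064, 0.071] -27.4
0.8 [-0.0051, 0.0784] -30.3
```

Request:
servo_tool --series '[0.8, -0.0006, 0.002, 0, -0.8, 0.8, -0.0022, 0.007, 0, -3, 0.8, -0.0038, 0.013, 0, -5.2, 0.8, -0.005, 0.0186, 0, -7.3, 0.8, -0.0064, 0.026, 0, -10.2, 0.8, -0.0073, 0.0335, 0, -13.1, 0.8, -0.0079, 0.041, 0, -15.9, 0.8, -0.0081, 0.0485, 0, -18.8, 0.8, -0.0079, 0.055, 0, -21.3, 0.8, -0.0075, 0.06, 0, -23.2, 0.8, -0.0073, 0.0635, 0, -24.5, 0.8, -0.0073, 0.0635, 0, -24.5]'

```text
clock: 12.55
tool_pos: [477.8, -33.9, 190.9]
tcp_rot: [2.978, 0.996, 0.007]
contact_force: [4.9, 2.0, 0.7]
finger_gap: 11.2
grip_force: 19.9
```

```bash
python3 -c "
from h import *
arc([.88,.85,.8,.75,.7,.65,.6,.55,.5,.45,.4])
im,P=cloud('wrist')
x,y,z=np.moveaxis(P,-1,0);e=blue(im)&(z>211)&(z<225);l=cv2.fitLine(P[e][:,:2].astype(np.float32),cv2.DIST_HUBER,0,.01,.01).ravel();print(e.sum(),l,'th',np.arctan2(l[0],l[1])+.0+YAW)
"
```

```text
clock 12.55 pos [477.8 -33.9 190.9] rad 148.8 theta 0.8968 F [4.9 2.  0.7] M [ 0.34 -0.98  0.01] gap 11.2 yang -53.0 q7 -0.83
0.88 [-0.0008, 0.0024] -1.0
0.85 [-0.0021, 0.0067] -2.7
0.8 [-0.0039, 0.0139] -5.5
0.75 [-0.0054, 0.0211] -8.4
0.7 [-0.0066, 0.0285] -11.3
0.65 [-0.0073, 0.0359] -14.1
0.6 [-0.0077, 0.0433] -17.0
0.55 [-0.0077, 0.0508] -19.9
0.5 [-0.0074, 0.0582] -22.7
0.45 [-0.0067, 0.0656] -25.6
0.4 [-0.0056, 0.073] -28.5
13612 [  0.79735214   0.6035144  552.44214    -38.9063    ] th 0.901895
```

```bash
sed -i 's/^H=.*/H=np.array([622.,14.5]);YAW=-.021/; s/rad=np.hypot(\*r)/rad=np.hypot(*r)-0.6/; s/-144,-49.7/-145,-50/' h.py; python3 -c "
from h import *
arc([.87,.83,.78,.73,.68,.63,.58,.53,.48,.45,.42])"
```

```text
clock 12.6 pos [477.7 -33.6 190.8] rad 151.5 theta 0.8959 F [5.1 1.3 0.8] M [ 0.33 -1.   -0.01] gap 11.1 yang -53.0 q7 -0.84
0.87 [-0.0006, 0.0039] -1.5
0.83 [-0.0023, 0.0098] -3.8
0.78 [-0.004, 0.0171] -6.6
0.73 [-0.0054, 0.0246] -9.5
0.68 [-0.0064, 0.0321] -12.4
0.63 [-0.007, 0.0396] -15.2
0.58 [-0.0073, 0.0472] -18.1
0.53 [-0.0072, 0.0548] -21.0
0.48 [-0.0066, 0.0623] -23.8
0.45 [-0.0062, 0.0669] -25.5
0.42 [-0.0055, 0.0714] -27.3
```

Request:
servo_tool --series '[0.8, -0.0006, 0.0039, 0, -1.5, 0.8, -0.0023, 0.0098, 0, -3.8, 0.8, -0.004, 0.0171, 0, -6.6, 0.8, -0.0054, 0.0246, 0, -9.5, 0.8, -0.0064, 0.0321, 0, -12.4, 0.8, -0.007, 0.0396, 0, -15.2, 0.8, -0.0073, 0.0472, 0, -18.1, 0.8, -0.0072, 0.0548, 0, -21, 0.8, -0.0066, 0.0623, 0, -23.8, 0.8, -0.0062, 0.0669, 0, -25.5, 0.8, -0.0055, 0.0714, 0, -27.3, 0.8, -0.0055, 0.0714, 0, -27.3]'

```text
clock: 13.8
tool_pos: [516.2, -92.8, 190.8]
tcp_rot: [2.659, 1.673, 0.006]
contact_force: [4.5, 3.2, 3.4]
finger_gap: 11.0
grip_force: 20.1
```

```bash
python3 -c "
from h import *
arc([.4,.36,.31,.26,.23,.2,.18])
im,P=cloud('wrist')
x,y,z=np.moveaxis(P,-1,0);e=blue(im)&(z>211)&(z<225);l=cv2.fitLine(P[e][:,:2].astype(np.float32),cv2.DIST_HUBER,0,.01,.01).ravel();print(e.sum(),l,'th',np.arctan2(l[0],l[1])+YAW)
"
```

```text
clock 13.8 pos [516.2 -92.8 190.8] rad 150.1 theta 0.4254 F [4.5 3.2 3.4] M [ 0.64 -0.79 -0.14] gap 11.0 yang -25.6 q7 -0.2
0.4 [-0.0006, 0.0038] -1.5
0.36 [-0.0023, 0.0096] -3.7
0.31 [-0.0041, 0.0169] -6.6
0.26 [-0.0055, 0.0242] -9.5
0.23 [-0.0062, 0.0287] -11.2
0.2 [-0.0067, 0.0332] -12.9
0.18 [-0.007, 0.0361] -14.1
13617 [ 4.3651929e-01  8.9969492e-01  5.8515869e+02 -6.2917336e+01] th 0.43072626
```

Request:
servo_tool --series '[0.8, -0.0006, 0.0038, 0, -1.5, 0.8, -0.0023, 0.0096, 0, -3.7, 0.8, -0.0041, 0.0169, 0, -6.6, 0.8, -0.0055, 0.0242, 0, -9.5, 0.8, -0.0062, 0.0287, 0, -11.2, 0.8, -0.0067, 0.0332, 0, -12.9, 0.8, -0.007, 0.0361, 0, -14.1, 0.8, -0.007, 0.0361, 0, -14.1, 0.8, -0.007, 0.0361, 0, -14.1]'

```text
clock: 14.75
tool_pos: [545.1, -114.4, 190.8]
tcp_rot: [-2.433, -1.987, -0.005]
contact_force: [3.5, 3.5, 5.1]
finger_gap: 11.2
grip_force: 20.2
```

```bash
sed -i 's/-0.6;ph/;ph/' h.py; python3 -c "
from h import *
arc([.16,.15,.14,.13,.12,.11,.1,.09,.08,.07,.06,.05])"
```

```text
clock 14.75 pos [ 545.1 -114.4  190.8] rad 150.1 theta 0.1847 F [3.5 3.5 5.1] M [ 0.86 -0.63 -0.02] gap 11.2 yang -11.5 q7 0.1
0.16 [-0.0012, 0.0035] -1.4
0.15 [-0.0016, 0.0049] -2.0
0.14 [-0.0021, 0.0064] -2.6
0.13 [-0.0025, 0.0078] -3.1
0.12 [-0.0029, 0.0093] -3.7
0.11 [-0.0033, 0.0107] -4.3
0.1 [-0.0037, 0.0122] -4.9
0.09 [-0.004, 0.0136] -5.4
0.08 [-0.0044, 0.0151] -6.0
0.07 [-0.0047, 0.0165] -6.6
0.06 [-0.0051, 0.018] -7.1
0.05 [-0.0054, 0.0195] -7.7
```

Request:
servo_tool --series '[0.5, 0, 0, 0, 0, 0.5, 0, 0, 0, 0, 0.5, 0, 0, 0, 0, 0.8, 0, 0, 0, 0, 0.8, 0, 0, 0, 0, 0.8, 0, 0, 0, 0, 0.8, 0, 0, 0, 0]'

```text
clock: 15.45
tool_pos: [543.1, -116.8, 189.9]
tcp_rot: [-2.435, -1.985, 0.002]
contact_force: [-1.3, -0.5, -3.0]
finger_gap: 11.5
grip_force: 21.3
```

```bash
python3 -c "
from h import *
arc([.16,.15,.14,.13,.12,.11,.1,.09,.08,.07,.06,.05])"
```

```text
clock 15.45 pos [ 543.1 -116.8  189.9] rad 153.2 theta 0.1883 F [-1.3 -0.5 -3. ] M [-0.27  0.1   0.01] gap 11.5 yang -11.6 q7 0.1
0.16 [-0.0014, 0.0041] -1.6
0.15 [-0.0018, 0.0056] -2.2
0.14 [-0.0023, 0.007] -2.8
0.13 [-0.0027, 0.0085] -3.3
0.12 [-0.0031, 0.01] -3.9
0.11 [-0.0035, 0.0115] -4.5
0.1 [-0.0039, 0.0129] -5.1
0.09 [-0.0043, 0.0144] -5.6
0.08 [-0.0046, 0.0159] -6.2
0.07 [-0.005, 0.0174] -6.8
0.06 [-0.0053, 0.0189] -7.4
0.05 [-0.0056, 0.0204] -7.9
```

Request:
servo_tool --series '[0.8, -0.0008, 0.002, 0, -0.8, 0.8, -0.0014, 0.0041, 0, -1.6, 0.8, -0.0018, 0.0056, 0, -2.2, 0.8, -0.0023, 0.007, 0, -2.8, 0.8, -0.0027, 0.0085, 0, -3.3, 0.8, -0.0027, 0.0085, 0, -3.3]'

```text
clock: 16.05
tool_pos: [551.3, -121.2, 189.9]
tcp_rot: [-2.377, -2.055, 0.001]
contact_force: [-1.9, -2.4, -5.7]
finger_gap: 10.9
grip_force: 21.0
```

Request:
servo_tool --series '[0.8, -0.0003, 0.0008, 0, -0.3, 0.8, -0.0006, 0.0015, 0, -0.6, 0.8, -0.0008, 0.0022, 0, -0.9, 0.8, -0.001, 0.003, 0, -1.2, 0.8, -0.001, 0.003, 0, -1.2]'

```text
clock: 16.55
tool_pos: [554.0, -122.5, 190.0]
tcp_rot: [-2.355, -2.079, 0.001]
contact_force: [-1.1, -3.7, -6.8]
finger_gap: 11.3
grip_force: 20.8
```

Request:
servo_tool --series '[0.8, -0.0002, 0.0008, 0, -0.3, 0.8, -0.0004, 0.0015, 0, -0.6, 0.8, -0.0006, 0.0022, 0, -0.9, 0.8, -0.0008, 0.003, 0, -1.2, 0.8, -0.0008, 0.003, 0, -1.2]'

```text
clock: 17.05
tool_pos: [555.8, -123.2, 190.0]
tcp_rot: [-2.331, -2.102, 0.003]
contact_force: [-5.0, -2.9, -5.3]
finger_gap: 10.9
grip_force: 21.1
```

```bash
python3 -c "
from h import *
arc([.08,.07,.06,.05])"
```

```text
clock 17.05 pos [ 555.8 -123.2  190. ] rad 152.8 theta 0.0947 F [-5.  -2.9 -5.3] M [-0.64  1.01 -0.01] gap 10.9 yang -5.9 q7 0.21
0.08 [-0.0007, 0.0021] -0.8
0.07 [-0.0012, 0.0036] -1.4
0.06 [-0.0017, 0.005] -2.0
0.05 [-0.0022, 0.0065] -2.6
```

Request:
servo_tool --series '[0.8, -0.0002, 0.0005, 0, -0.2, 0.8, -0.0003, 0.001, 0, -0.4, 0.8, -0.0005, 0.0015, 0, -0.6, 0.8, -0.0005, 0.0015, 0, -0.6]'

```text
clock: 17.45
tool_pos: [556.6, -123.6, 189.9]
tcp_rot: [-2.319, -2.113, 0.004]
contact_force: [-6.7, -1.5, -4.1]
finger_gap: 11.4
grip_force: 21.3
```

Request:
servo_tool --series '[0.8, -0.0002, 0.0005, 0, -0.2, 0.8, -0.0003, 0.001, 0, -0.4, 0.8, -0.0005, 0.0015, 0, -0.6, 0.8, -0.0005, 0.0015, 0, -0.6]'

```text
clock: 17.85
tool_pos: [559.0, -124.7, 189.9]
tcp_rot: [-2.309, -2.127, 0.002]
contact_force: [-3.8, -3.6, -6.7]
finger_gap: 11.1
grip_force: 20.9
```

```bash
python3 -c "
from h import *
arc([.08,.07,.06,.05,.04])"
```

```text
clock 17.85 pos [ 559.  -124.7  189.9] rad 152.7 theta 0.0719 F [-3.8 -3.6 -6.7] M [-0.76  0.78 -0.02] gap 11.1 yang -4.7 q7 0.23
0.08 [0.0004, -0.0012] 0.5
0.07 [-0.0001, 0.0003] -0.1
0.06 [-0.0006, 0.0017] -0.7
0.05 [-0.0011, 0.0032] -1.3
0.04 [-0.0016, 0.0046] -1.8
```

Request:
servo_tool --series '[0.8, -0.0001, 0.0004, 0, -0.2, 0.8, -0.0002, 0.0008, 0, -0.3, 0.8, -0.0003, 0.001, 0, -0.4, 0.8, -0.0003, 0.001, 0, -0.4]'

```text
clock: 18.25
tool_pos: [560.9, -125.4, 190.0]
tcp_rot: [2.303, 2.136, -0.001]
contact_force: [-1.8, -5.8, -8.0]
finger_gap: 11.4
grip_force: 20.6
```

```bash
python3 -c "
from h import *
arc([.06,.05,.04])"
```

```text
clock 18.25 pos [ 560.9 -125.4  190. ] rad 152.7 theta 0.0589 F [-1.8 -5.8 -8. ] M [-1.07  0.41  0.07] gap 11.4 yang -4.3 q7 0.24
0.06 [0.0001, -0.0002] 0.1
0.05 [-0.0004, 0.0013] -0.5
0.04 [-0.0009, 0.0027] -1.1
```

Request:
servo_tool --series '[0.6, 0, 0, 0, 0, 0.4, 0, 0, 0, 0, 0.3, 0, 0, 0, 0, 0.3, 0, 0, 0, 0, 0.3, 0, 0, 0, 0, 0.3, 0, 0, 0, 0, 0.3, 0, 0, 0, 0, 0.3, 0, 0, 0, 0]'

```text
clock: 19.05
tool_pos: [561.1, -124.9, 190.3]
tcp_rot: [-2.303, -2.136, -0.0]
contact_force: [0.5, 0.0, 0.4]
finger_gap: 30.0
grip_force: 0.0
```

```bash
python3 - <<'E'
from h import *
arc([.05])
im,P=cloud('wrist');cv2.imwrite("pics/w5.png",im[:,:,::-1])
x,y,z=np.moveaxis(P,-1,0);e=blue(im)&(z>211)&(z<225);l=cv2.fitLine(P[e][:,:2].astype(np.float32),cv2.DIST_HUBER,0,.01,.01).ravel();print(e.sum(),l,'th',np.arctan2(l[0],l[1])+YAW)
E
```

```text
clock 19.05 pos [ 561.1 -124.9  190.3] rad 152.1 theta 0.0588 F [0.5 0.  0.4] M [ 0.01 -0.01  0.03] gap 30.0 yang -4.3 q7 0.24
0.05 [-0.0004, 0.0013] -0.5
297 [ 6.9437571e-02  9.9758631e-01  6.0851801e+02 -1.1482568e+02] th 0.048493497
```

View pics/w5.png

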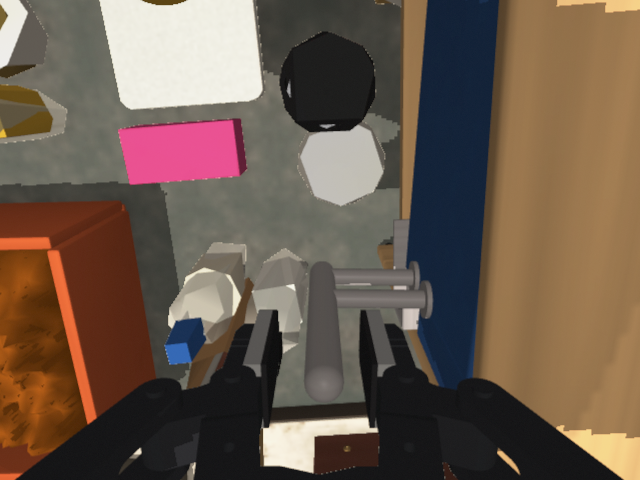

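Bar end at (323,385), standing free between the fingers; door edge is level inside the cupboard. I'll check it is home with a light push (outer finger only) before opening.

Request:
servo_tool --series '[0.5, 0, 0, 0, 0, 0.62, 0, 0, 0, 0, 0.62, 0, 0.001, 0, 0, 0.62, 0, 0.0017, 0, 0, 0.62, 0, 0.0023, 0, 0, 0.62, 0, 0.0023, 0, 0]'

```text
clock: 19.7
tool_pos: [563.5, -125.1, 190.3]
tcp_rot: [2.303, 2.136, 0.0]
contact_force: [-0.3, 1.0, 0.2]
finger_gap: 16.1
grip_force: 0.0
```

Request:
servo_tool --series '[0.62, 0, 0.0005, 0, 0, 0.62, 0, 0.0008, 0, 0, 0.62, 0, 0.0008, 0, 0]'

```text
clock: 20.0
tool_pos: [564.2, -125.2, 190.3]
tcp_rot: [-2.303, -2.136, -0.0]
contact_force: [0.5, -0.2, -0.7]
finger_gap: 15.9
grip_force: 0.0
```

Request:
servo_tool --series '[0.62, 0, 0.0004, 0, 0, 0.62, 0, 0.0008, 0, 0, 0.62, 0, 0.0008, 0, 0]'

```text
clock: 20.3
tool_pos: [564.8, -125.2, 190.3]
tcp_rot: [-2.303, -2.136, 0.0]
contact_force: [-1.6, 0.6, 0.4]
finger_gap: 16.3
grip_force: 0.4
```

Request:
servo_tool --series '[0.62, 0, 0.0003, 0, 0, 0.62, 0, 0.0006, 0, 0, 0.62, 0, 0.0006, 0, 0]'

```text
clock: 20.6
tool_pos: [565.1, -125.4, 190.2]
tcp_rot: [-2.303, -2.136, 0.001]
contact_force: [-2.6, -0.3, 1.7]
finger_gap: 16.5
grip_force: 1.2
```

Request:
servo_tool --series '[0.5, 0, -0.0012, 0, 0, 0.3, 0, -0.0025, 0, 0, 0.3, 0, -0.0025, 0, 0, 0.3, 0, -0.0025, 0, 0, 0.3, 0, -0.0025, 0, 0, 0.3, 0, -0.0025, 0, 0, 0.3, 0, -0.0025, 0, 0, 0.3, 0, -0.0025, 0, 0]'

```text
clock: 21.4
tool_pos: [563.1, -125.1, 190.3]
tcp_rot: [-2.303, -2.136, -0.0]
contact_force: [-0.2, 0.8, 0.5]
finger_gap: 29.9
grip_force: 0.0
```

Request:
servo_tool --series '[0.5, 0, 0, 0, 0, 0.7, 0, 0, 0, 0, 0.8, 0, 0, 0, 0, 0.8, 0, 0, 0, 0, 0.8, 0, 0, 0, 0]' --grip_force 25

```text
clock: 21.9
tool_pos: [562.9, -125.1, 190.3]
tcp_rot: [-2.303, -2.136, 0.0]
contact_force: [-0.5, 0.7, 1.6]
finger_gap: 11.3
grip_force: 24.4
```

```bash
python3 - <<'E'
from h import *
arc([.05,.06,.07,.08,.09,.1,.11,.12,.14,.16,.18,.2])
E
```

```text
clock 21.9 pos [ 562.9 -125.1  190.3] rad 151.6 theta 0.0471 F [-0.5  0.7  1.6] M [0.04 0.13 0.03] gap 11.3 yang -4.3 q7 0.24
0.05 [0.0001, -0.0004] 0.2
0.06 [0.0006, -0.0018] 0.7
0.07 [0.0011, -0.0033] 1.3
0.08 [0.0017, -0.0047] 1.9
0.09 [0.0022, -0.0061] 2.5
0.1 [0.0028, -0.0075] 3.0
0.11 [0.0033, -0.0089] 3.6
0.12 [0.0039, -0.0103] 4.2
0.14 [0.0051, -0.0131] 5.3
0.16 [0.0064, -0.0159] 6.5
0.18 [0.0077, -0.0186] 7.6
0.2 [0.009, -0.0213] 8.8
```

Clearly home and released for well over 0.2 s, with the door at 0.047. Pulling open slowly through the catch.

Request:
servo_tool --series '[0.8, 0.0003, -0.0009, 0, 0.4, 0.8, 0.0006, -0.0018, 0, 0.7, 0.8, 0.0009, -0.0026, 0, 1, 0.8, 0.0011, -0.0033, 0, 1.3, 0.8, 0.0014, -0.004, 0, 1.6, 0.8, 0.0017, -0.0047, 0, 1.9, 0.8, 0.0022, -0.0061, 0, 2.5, 0.8, 0.0028, -0.0075, 0, 3, 0.8, 0.0033, -0.0089, 0, 3.6, 0.8, 0.0039, -0.0103, 0, 4.2, 0.8, 0.0051, -0.0131, 0, 5.3, 0.8, 0.0051, -0.0131, 0, 5.3]'

```text
clock: 23.1
tool_pos: [550.0, -119.2, 190.3]
tcp_rot: [-2.4, -2.027, 0.0]
contact_force: [-1.6, -1.7, 1.0]
finger_gap: 11.4
grip_force: 24.6
```

```bash
python3 - <<'E'
from h import *
arc([.15,.18,.23,.28,.33,.38,.43,.48,.53,.58,.61])
E
```

```text
clock 23.1 pos [ 550.  -119.2  190.3] rad 151.8 theta 0.1412 F [-1.6 -1.7  1. ] M [-0.39  0.22 -0.01] gap 11.4 yang -9.7 q7 0.14
0.15 [0.0004, -0.0013] 0.5
0.18 [0.002, -0.0055] 2.2
0.23 [0.0049, -0.0126] 5.1
0.28 [0.0081, -0.0194] 8.0
0.33 [0.0117, -0.0261] 10.8
0.38 [0.0156, -0.0326] 13.7
0.43 [0.0198, -0.039] 16.5
0.48 [0.0243, -0.045] 19.4
0.53 [0.0292, -0.0509] 22.3
0.58 [0.0343, -0.0565] 25.1
0.61 [0.0375, -0.0597] 26.9
```

Request:
servo_tool --series '[0.8, 0.0004, -0.0013, 0, 0.5, 0.8, 0.002, -0.0055, 0, 2.2, 0.8, 0.0049, -0.0126, 0, 5.1, 0.8, 0.0081, -0.0194, 0, 8, 0.8, 0.0117, -0.0261, 0, 10.8, 0.8, 0.0156, -0.0326, 0, 13.7, 0.8, 0.0198, -0.039, 0, 16.5, 0.8, 0.0243, -0.045, 0, 19.4, 0.8, 0.0292, -0.0509, 0, 22.3, 0.8, 0.0343, -0.0565, 0, 25.1, 0.8, 0.0375, -0.0597, 0, 26.9, 0.8, 0.0375, -0.0597, 0, 26.9]'

```text
clock: 24.3
tool_pos: [495.9, -72.6, 190.3]
tcp_rot: [-2.805, -1.412, 0.005]
contact_force: [-5.2, -3.4, 4.4]
finger_gap: 11.1
grip_force: 25.0
```

```bash
python3 - <<'E'
from h import *
arc([.62,.65,.7,.75,.8,.85,.9,.95,1.,1.05,1.08])
E
```

```text
clock 24.3 pos [495.9 -72.6 190.3] rad 153.2 theta 0.6135 F [-5.2 -3.4  4.4] M [-0.64  0.86  0.04] gap 11.1 yang -36.6 q7 -0.44
0.62 [0.0003, -0.0009] 0.4
0.65 [0.0019, -0.0053] 2.1
0.7 [0.0048, -0.0123] 5.0
0.75 [0.0081, -0.0193] 7.8
0.8 [0.0117, -0.026] 10.7
0.85 [0.0156, -0.0326] 13.6
0.9 [0.0199, -0.039] 16.4
0.95 [0.0245, -0.0451] 19.3
1.0 [0.0293, -0.051] 22.1
1.05 [0.0345, -0.0567] 25.0
1.08 [0.0377, -0.06] 26.7
```

Request:
servo_tool --series '[0.8, 0.0003, -0.0009, 0, 0.4, 0.8, 0.0019, -0.0053, 0, 2.1, 0.8, 0.0048, -0.0123, 0, 5, 0.8, 0.0081, -0.0193, 0, 7.8, 0.8, 0.0117, -0.026, 0, 10.7, 0.8, 0.0156, -0.0326, 0, 13.6, 0.8, 0.0199, -0.039, 0, 16.4, 0.8, 0.0245, -0.0451, 0, 19.3, 0.8, 0.0293, -0.051, 0, 22.1, 0.8, 0.0345, -0.0567, 0, 25, 0.8, 0.0377, -0.06, 0, 26.7, 0.8, 0.0377, -0.06, 0, 26.7]'

```text
clock: 25.5
tool_pos: [468.6, -5.5, 190.2]
tcp_rot: [-3.053, -0.727, 0.012]
contact_force: [-9.1, -1.4, 10.7]
finger_gap: 10.7
grip_force: 25.7
```

```bash
python3 - <<'E'
from h import *
arc([1.09,1.12,1.17,1.22,1.27,1.32,1.37,1.41])
E
```

```text
clock 25.5 pos [468.6  -5.5 190.2] rad 154.7 theta 1.0879 F [-9.1 -1.4 10.7] M [-0.37  1.81 -0.06] gap 10.7 yang -63.2 q7 -1.08
1.09 [0.0001, -0.0003] 0.1
1.12 [0.0017, -0.0047] 1.8
1.17 [0.0047, -0.0118] 4.7
1.22 [0.008, -0.0188] 7.6
1.27 [0.0117, -0.0256] 10.4
1.32 [0.0157, -0.0322] 13.3
1.37 [0.02, -0.0386] 16.2
1.41 [0.0237, -0.0436] 18.5
```

Request:
servo_tool --series '[0.5, 0, 0, 0, 0, 0.5, 0, 0, 0, 0, 0.5, 0, 0, 0, 0, 0.8, 0, 0, 0, 0, 0.8, 0, 0, 0, 0, 0.8, 0, 0, 0, 0]' --grip_force 20

```text
clock: 26.1
tool_pos: [472.0, -5.9, 190.2]
tcp_rot: [-3.056, -0.728, -0.0]
contact_force: [-0.8, 0.5, 0.8]
finger_gap: 11.3
grip_force: 21.2
```

```bash
python3 - <<'E'
from h import *
arc([1.09,1.12,1.17,1.22,1.27,1.32,1.37,1.4])
E
```

```text
clock 26.1 pos [472.   -5.9 190.2] rad 151.4 theta 1.0823 F [-0.8  0.5  0.8] M [0.05 0.03 0.09] gap 11.3 yang -63.2 q7 -1.08
1.09 [0.0004, -0.0011] 0.4
1.12 [0.002, -0.0054] 2.2
1.17 [0.0049, -0.0123] 5.0
1.22 [0.0081, -0.0192] 7.9
1.27 [0.0117, -0.0258] 10.8
1.32 [0.0157, -0.0323] 13.6
1.37 [0.0199, -0.0386] 16.5
1.4 [0.0226, -0.0422] 18.2
```

Request:
servo_tool --series '[0.8, 0.0004, -0.0011, 0, 0.4, 0.8, 0.002, -0.0054, 0, 2.2, 0.8, 0.0049, -0.0123, 0, 5, 0.8, 0.0081, -0.0192, 0, 7.9, 0.8, 0.0117, -0.0258, 0, 10.8, 0.8, 0.0157, -0.0323, 0, 13.6, 0.8, 0.0185, -0.0365, 0, 15.5, 0.8, 0.0199, -0.0386, 0, 16.5, 0.8, 0.0199, -0.0386, 0, 16.5, 0.8, 0.0199, -0.0386, 0, 16.5]'

```text
clock: 27.1
tool_pos: [471.7, 37.4, 190.2]
tcp_rot: [-3.128, -0.282, 0.002]
contact_force: [-3.6, 0.7, 3.9]
finger_gap: 11.3
grip_force: 21.5
```

Request:
servo_tool --series '[0.6, 0, 0, 0, 0, 0.4, 0, 0, 0, 0, 0.15, 0, 0, 0, 0, 0.06, 0, 0, 0, 0, 0.06, 0, 0, 0, 0, 0.06, 0, 0, -0.02, 0, 0.06, 0, 0, -0.06, 0, 0.06, 0, 0, -0.1, 0, 0.06, 0, 0, -0.13, 0, 0.06, 0, 0, -0.13, 0]'

```text
clock: 28.1
tool_pos: [475.1, 37.5, 324.7]
tcp_rot: [-3.127, -0.282, -0.014]
contact_force: [1.3, 0.0, 0.7]
finger_gap: 40.3
grip_force: 0.0
```

```bash
python3 - <<'E'
from h import *
arc([1.4])
im,P=cloud('wrist');cv2.imwrite("pics/w6.png",im[:,:,::-1])
x,y,z=np.moveaxis(P,-1,0);e=blue(im)&(z>211)&(z<225);l=cv2.fitLine(P[e][:,:2].astype(np.float32),cv2.DIST_HUBER,0,.01,.01).ravel();print(e.sum(),l,'th',np.arctan2(l[0],l[1])+YAW)
E
```

```text
clock 28.1 pos [475.1  37.5 324.7] rad 148.7 theta 1.3732 F [1.3 0.  0.7] M [ 0.02  0.02 -0.06] gap 40.3 yang -79.7 q7 -1.55
1.4 [0.0014, -0.0037] 1.5
4752 [ 9.8568374e-01  1.6860476e-01  5.3957880e+02 -7.1990204e-01] th 1.3803823
```

View pics/w6.png

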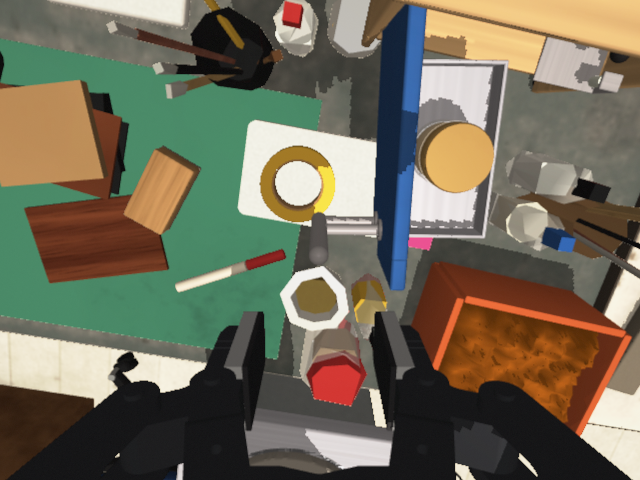

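The jar at (455,157) is upright in the bin, the door is open at about 1.38 rad, and the gripper is clear above. I'm handing in.

```bash
python3 -c "
from workcell import *
print(close_job())"
```

```text
the job is handed in; nothing more can be done
None
```

I stood the jar in the bin, snapped the door shut over the catch (it held at about 0.047 rad with the fingers off), then pulled it open to about 1.38 rad; the last picture shows the jar upright. Handed in at 28 s of 72 s, no verdict returned.

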